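Lean the blue painting panel on the tabletop easel

ROBOT

A 6-joint arm with a two-finger parallel gripper is mounted at the origin on the work surface. World frame = base frame: x ahead of the robot, y to its left, z up, the work surface at z = 0. Lengths are in m, angles in degrees, forces in N, time in s.
With the tool pointing down it reaches from about 0.4 to 0.825 m from the base axis. Payload 7 kg.
Tool frame: the origin (TCP) lies on the centre line of the jaws, within the pads' length; the fingertips stand r.tip_reach ahead of it and the grasp point (between the pads) is the TCP (r.tip_reach is the distance from the TCP to the fingertips, in m); z points along the fingers, y is the line along which they close (so a half turn about z gives the same grasp; the last joint's range is limited). The gripper opens to 88 mm and grips with 3 to 60 N. Pads are 19 mm wide; open, the fingers measure 130 mm over their backs; the gripper's body (78 mm by 193 mm) begins 47 mm behind the grasp point.
Start: joints at [92.596, 20.546, 0.682, 0, -70.136, -16.507], TCP at [0.162, 0.655, 0.246] pointing down, gripper open.
Joint ranges: [-176.03, 176.03], [-82.01, 121.73], [-58.28, 71.71], [-173.87, 95.51], [-174.79, -0.11], [-173.66, 173.66]. Speed limits (degrees/s): [136.94, 136.94, 172.46, 180, 180, 180].

INTERFACE

Orientations are given as [roll, pitch, yaw] about the fixed x, y, z axes, in that order (R = Rz(yaw) Ry(pitch) Rx(roll)).
In Python, from plant import sensors, cams, r gives the robot as it stands.
- The arm moves only by the tool drive_tool, never from a script. Its argument "rows" is a list of rows, each an object of numbers: "fingers": the gripper's target within -1 to 1 (fully open at 1, half-way at 0, shut at -1); "x", "y", "z": the shift along the tool's x, y, z in m; "spin": the turn about the tool's z in rad. A call has 1 to 10 rows; each row is the pose to reach, as a shift and turn from the pose commanded when the call began, along the tool's axes at that moment; what a row does not reach only later rows make up. A row lasts 1/8 s, in which the tool goes at most 62.5 mm and 10.7 degrees, less where a joint would pass 70% of its speed; a pose out of reach is approached as far as the arm can. A call with a gripper value outside its range is refused whole. The fingers move at their own pace and stop on an object; "newtons" is the grip in N (left out, the last holds). Time passes only in rows, so rows that repeat a pose let the fingers close. It gives the time, the measured TCP pose, the force, the opening and the grip force at its end, in the units of the state.
- sensors.get_state(): the state, without advancing time (a new reading comes with each control period).
- cams.capture(name): name is "scene" or "side" or "wrist"; returns a dict with "pixels" (400x640x3 uint8, red, green, blue), "intrinsics" (3x3 intrinsics, pixels), "eye" and "orientation" of the camera in the world; the wrist camera has in their place "T_tool_cam" (4x4, takes a point from camera to tool coordinates, whose origin is the TCP and whose axes are the flange's). Camera axes: x right, y up, looking along -z (the intrinsics and any distortion apply to the point x, -y, -z); pixel columns grow to the right and rows downward; lengths in m; the calibration is good to about 2 mm. A picture is of the moment at which its call begins: read the wrist's pose just before it. There is no depth.
- r.close_job(): hands the job in; it is judged then, once.
The state is a dict: "time_s": time; "joints": joint angles; "qd": joint speeds; "joint_torque": joint torques, N m; "tcp_pos": TCP position; "eef_rot": TCP orientation; "contact_force": force on the tool from outside, world axes, zero at the start; "moment": the same for the moment, N m; "gripper_width": finger opening in m; "gripper_force": force on a finger pad.
Only numpy, scipy, OpenCV 4.12 (cv2) and the standard library are available. Lean on these libraries where they do the work, as an engineer would, in place of code of your own. Each camera call takes 0.05 s, during which the arm holds its last target. There are 200 camera calls.

TASK

Take the blue panel out of the slotted rack and lean it on the small wooden easel: bottom edge on the ledge behind the lip, roughly centred sideways, back lying flat against the leaning rest. Set it down on the ledge with the gripper rather than dropping it, let go, and leave the red and the white panel standing in the rack.

Things in the scene. Friction and masses are not known exactly. Their poses are not given: they have to be found in the camera images.
- blue_panel: Blue slab, 10 mm thick (its x), 120 wide (y), 140 tall (z), 0.1 to 0.2 kg; origin at its centre. Starts upright in a slot of a fixed plywood rack: bottom edge 10 mm, top edge 150 mm above the table; the slot's cheeks reach 40 mm, so it must rise 30 mm to come clear. Slots lie 70 mm apart across the panels' faces (60 mm free between panels). Either face may be the back, either end up.
- easel_seat: Fixed wooden easel's rest and ledge. Origin: corner of ledge top and rest face, mid-width, 48 mm above table. Axes tilt with the rest: z up the rest (leans back 20 deg, top towards the robot), x square out of the rest to its open front (roughly +x), y along the ledge. Rest 118 mm wide, 88 high; ledge 160 wide, lip 27 mm out, 12 high. Panel seated flat: centre at x 5, y 0, z 70 mm.
- red_panel: Red panel, same size and axes as the blue one, origin at its centre, upright in another slot of the same rack. To be left there.
- white_panel: Off-white panel, same size and axes as the blue one, origin at its centre, upright in the remaining slot of the same rack. To be left there.
Not all that is in view belongs to the job. Of the things that look like the blue_panel, the middle-sized one is meant.

How it is judged (in metres and radians):
On the way:
1. the gripper, holding the blue panel, brings it down to the easel's ledge (bottom edge within about 20 mm of the ledge) (contact force between the fingers and blue_panel above 0.5 N and z of blue_panel in the frame of easel_seat between 0.045 and 0.09 m and x of blue_panel in the frame of easel_seat between -0.02 and 0.075 m and y of blue_panel in the frame of easel_seat between -0.03 and 0.03 m), for 0.05 s.
At the end, for the whole second after the job is handed in: The blue panel sits let go and still on the ledge, leaning on the rest within 12.5 degrees of its face, its centre within 20 mm sideways, 12 mm along and 15 mm off the rest of lying flat and centred; the red and white panels are within 25 mm of their starts (z of blue_panel in the frame of easel_seat between 0.058 and 0.082 m and x of blue_panel in the frame of easel_seat between -0.005 and 0.02 m and y of blue_panel in the frame of easel_seat between -0.02 and 0.02 m and angle between the x axis of blue_panel and the x axis of easel_seat, either way round below 0.22 rad and contact force between blue_panel and easel_seat above 0.2 N and linear speed of blue_panel below 0.02 m/s and distance of each of red_panel, white_panel from where it was at the start of the episode below 0.025 m); the robot touches nothing.
It fails at once if the red panel or the white panel is moved more than 40 mm (distance of any of red_panel, white_panel from where it was at the start of the episode above 0.04 m).
It also fails if it takes over 38 s, if anything falls off the work surface, if the arm or the gripper's body presses on something with over 40 N, if the wrist force passes 120 N, or if a joint passes its speed limit or range.

## Working session

There is one attempt and no reset: what is moved stays moved. The work goes in short steps, Python scripts to look and compute and a tool call to move; the robot and the scene stay as the last step left them, time stands still between calls to the robot, and variables do not carry over. Pictures are saved under pics/ and viewed, at most 10 in all, crops included, and the job is handed in when it is done.

Besides the shell and the picture viewer there is one more tool, called after "Call:" by a JSON object that holds its "name" and its "arguments". drive_tool: Moves the arm, as the interface text tells. Its arguments: {"type":"object","properties":{"rows":{"type":"array"},"newtons":{"type":"number"}},"required":["rows"]}

```bash
mkdir -p pics; ls; python3 - <<'E'
from plant import sensors,cams,r
import cv2,numpy as np
print(sensors.get_state(), r.tip_reach)
for n in("scene","side"):
    c=cams.capture(n); cv2.imwrite(f"pics/{n}0.png",c["pixels"][:,:,::-1]); print(n,c["intrinsics"],c["eye"],c["orientation"],[k for k in c])
E
```

```text
pics
{'time_s': 0.0, 'joints': array([ 9.25952280e+01,  2.05911338e+01,  6.34993171e-01, -1.89834172e-02,
       -7.01372831e+01, -1.65071817e+01]), 'qd': array([-0.03165447, -0.0374585 ,  0.02533331,  0.09345177,  0.00953839,
        0.06123603]), 'joint_torque': array([-1.27568356e-06, -5.82721245e+01,  2.93058693e+01,  6.99716493e+00,
        7.05792612e-03, -1.60461550e-04]), 'tcp_pos': array([0.16220741, 0.65475269, 0.24463891]), 'eef_rot': array([ 1.79905356e+02, -9.43716943e-03, -1.39184103e+01]), 'contact_force': array([-0.48359233, -0.21170596, -0.41868369]), 'moment': array([ 0.01855623, -0.02179036,  0.00903956]), 'gripper_force': 0.0, 'gripper_width': 0.08773134191919488} 0.019
scene [[407.52405483   0.         323.98962404]
 [  0.         407.52405483 203.031558  ]
 [  0.           0.           1.        ]] [ 0.76773106 -0.28659886  0.72880955] [32.25506744 -0.42962119 42.61266898] ['pixels', 'intrinsics', 'eye', 'orientation']
side [[440.35573039   0.         314.08669361]
 [  0.         440.35573039 206.71973361]
 [  0.           0.           1.        ]] [0.24416272 0.63641261 0.54592073] [  57.67729853    1.15273351 -160.05055672] ['pixels', 'intrinsics', 'eye', 'orientation']
```

View pics/scene0.png

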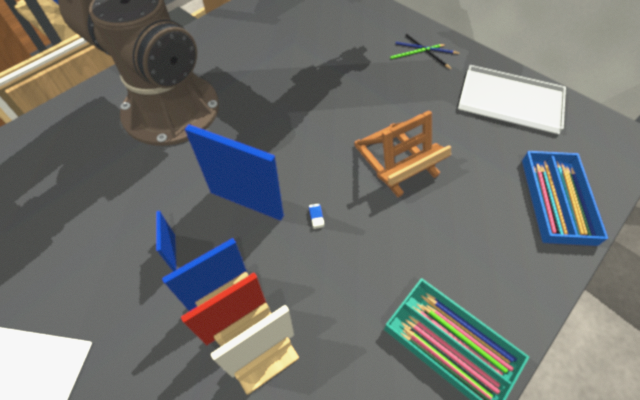

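View pics/side0.png

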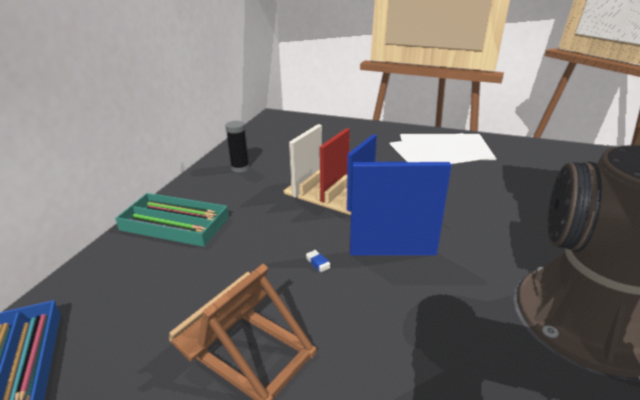

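The scene view shows the rack at lower left. Its blue panel's top edge runs from (165,281) to (238,240), with red and white below and right of it, and a small and a large blue decoy beside it. The easel is at about (405,150), with its lip ends near (394,182) and (450,150). The side view shows the easel from behind at about (240,330).

```bash
cat > h.py <<'E'
from plant import sensors,cams,r
import cv2,numpy as np
from scipy.spatial.transform import Rotation as Ro
def rot(e): return Ro.from_euler('xyz',e,degrees=True).as_matrix()
def cam(c,st=None):
    if 'eye' in c: return np.array(c['eye']),rot(c['orientation'])
    T=np.array(c['T_tool_cam']); R=rot(st['eef_rot']); return R@T[:3,3]+st['tcp_pos'],R@T[:3,:3]
def ray(c,uv,st=None):
    e,R=cam(c,st); K=c['intrinsics']; d=np.linalg.solve(K,[uv[0],uv[1],1]); return e,R@(d*[1,-1,-1])
def onz(c,uv,z,st=None):
    e,d=ray(c,uv,st); return e+d*(z-e[2])/d[2]
def proj(c,P,st=None):
    e,R=cam(c,st); p=R.T@(np.array(P)-e)*[1,-1,-1]; q=c['intrinsics']@p; return q[:2]/q[2]
def polys(m,amin=150,eps=2.5):
    m=m.astype(np.uint8); cs,_=cv2.findContours(m,cv2.RETR_EXTERNAL,cv2.CHAIN_APPROX_NONE)
    return [cv2.approxPolyDP(cv2.convexHull(k),eps,True)[:,0] for k in cs if cv2.contourArea(k)>amin]
def hsv(c): return cv2.cvtColor(c['pixels'],cv2.COLOR_RGB2HSV)
def blue(c): return cv2.inRange(hsv(c),(108,150,50),(125,255,255))>0
def red(c): h=hsv(c); return ((h[...,0]<6)|(h[...,0]>174))&(h[...,1]>170)&(h[...,2]>70)
E
python3 - <<'E'
from h import *
c=cams.capture('scene')
for n,f in(('blue',blue),('red',red)):
    for p in polys(f(c)):
        print(n,[(tuple(map(int,q)),onz(c,q,.15)[:2].round(3).tolist()) for q in p])
for q in [(212,353),(292,310),(165,281),(238,240)]: print('top',q,onz(c,q,.15).round(3))
im=cv2.resize(c['pixels'][95:210,340:470],None,fx=4.5,fy=4.5,interpolation=cv2.INTER_CUBIC)
cs=cams.capture('side')
cv2.imwrite('pics/e1.png',im[:,:,::-1])
im=cv2.resize(cs['pixels'][255:400,160:330],None,fx=4,fy=4,interpolation=cv2.INTER_CUBIC)
cv2.imwrite('pics/e2.png',im[:,:,::-1])
E
```

```text
blue [((157, 211), [0.332, -0.214]), ((232, 238), [0.461, -0.163]), ((244, 270), [0.516, -0.186]), ((187, 308), [0.5, -0.281]), ((162, 279), [0.437, -0.279]), ((156, 249), [0.389, -0.256])]
blue [((575, 174), [0.808, 0.332]), ((594, 236), [0.884, 0.234]), ((573, 177), [0.808, 0.323])]
blue [((186, 127), [0.216, -0.067]), ((203, 129), [0.244, -0.049]), ((273, 155), [0.386, -0.002]), ((281, 218), [0.492, -0.084]), ((211, 192), [0.367, -0.13])]
red [((255, 275), [0.534, -0.18]), ((263, 301), [0.573, -0.199]), ((206, 343), [0.559, -0.293]), ((183, 321), [0.511, -0.296]), ((183, 315), [0.504, -0.291]), ((251, 274), [0.529, -0.183])]
top (212, 353) [ 0.575 -0.296  0.15 ]
top (292, 310) [ 0.613 -0.18   0.15 ]
top (165, 281) [ 0.443 -0.278  0.15 ]
top (238, 240) [ 0.471 -0.159  0.15 ]
```

View pics/e1.png

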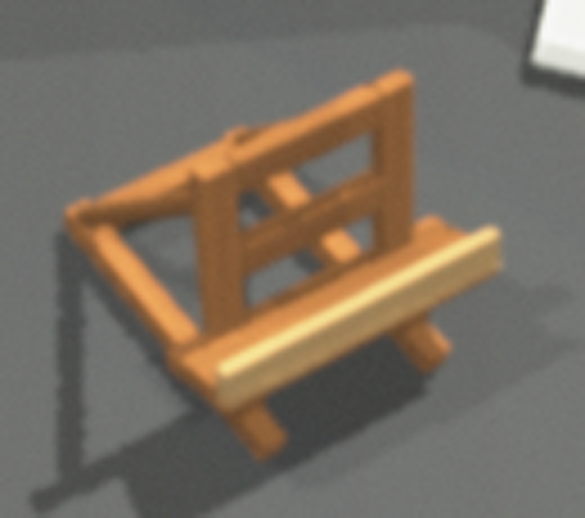

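View pics/e2.png

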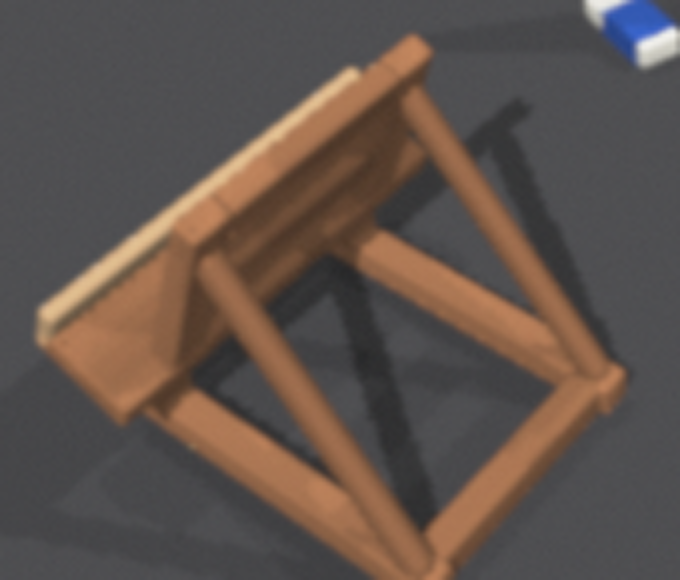

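e1 shows the rest's front top corners at full-image (384,135) and (431.5,113), and the lip's outer top edge from (388.5,177.5) to (451,146.5). e2 shows the easel from behind.

```bash
python3 - <<'E'
from h import *
c=cams.capture('scene'); s20,c20=np.sin(np.radians(20)),np.cos(np.radians(20))
def edge(a,b,z,lx,lz):
    A,B=onz(c,a,z),onz(c,b,z); y=(B-A)[:2]; L=np.hypot(*y); y/=L; xh=np.array([y[1],-y[0]])
    m=(A+B)[:2]/2; off=lx*c20-lz*s20
    print('len',L.round(4),'yaw',np.degrees(np.arctan2(xh[1],xh[0])).round(2),'O',(m-off*xh).round(4))
edge((384,135),(431.5,113),.048+.088*c20,0,.088)
edge((388.5,177.5),(451,146.5),.048+.031*s20+.012*c20,.031,.012)
# panel top front edges, blue & red & white
for n,a,b in(('b',(165,281),(238,240)),('r',(183,318),(257,277)),('w',(212,353),(292,311))):
    A,B=onz(c,a,.15)[:2],onz(c,b,.15)[:2]; d=B-A; print(n,np.hypot(*d),np.degrees(np.arctan2(-d[0],d[1])),(A+B)/2)
E
```

```text
len 0.1171 yaw -16.85 O [0.5409 0.2359]
len 0.1603 yaw -17.05 O [0.5429 0.2386]
b 0.12240106452402398 -13.132497286445084 [ 0.4567222 -0.218247 ]
r 0.11746679481116538 -15.439467032433397 [ 0.52322388 -0.23692899]
w 0.12119098653470463 -18.723800163531624 [ 0.59475786 -0.23864808]
```

Call:
{"name": "drive_tool", "arguments": {"rows": [{"x":0.413,"y":0.263,"z":-0.105,"spin":1.61,"fingers":0},{"x":0.413,"y":0.263,"z":-0.105,"spin":1.61,"fingers":0},{"x":0.413,"y":0.263,"z":-0.105,"spin":1.61,"fingers":0},{"x":0.413,"y":0.263,"z":-0.105,"spin":1.61,"fingers":0},{"x":0.413,"y":0.263,"z":-0.105,"spin":1.61,"fingers":0},{"x":0.413,"y":0.263,"z":-0.105,"spin":1.61,"fingers":0},{"x":0.413,"y":0.263,"z":-0.105,"spin":1.61,"fingers":0},{"x":0.413,"y":0.263,"z":-0.105,"spin":1.61,"fingers":0},{"x":0.413,"y":0.263,"z":-0.105,"spin":1.61,"fingers":0},{"x":0.413,"y":0.263,"z":-0.105,"spin":1.61,"fingers":0}], "newtons": 20}}

```text
time_s: 1.5
tcp_pos: [0.5003, 0.2999, 0.3504]
eef_rot: [180.0, 0.0, -106.2]
contact_force: [0.7, -0.1, -0.2]
gripper_width: 0.0437
gripper_force: 0.0
```

Call:
{"name": "drive_tool", "arguments": {"rows": [{"x":0.51,"y":-0.099,"z":0.02,"fingers":0},{"x":0.51,"y":-0.099,"z":0.02,"fingers":0},{"x":0.51,"y":-0.099,"z":0.02,"fingers":0},{"x":0.51,"y":-0.099,"z":0.02,"fingers":0},{"x":0.51,"y":-0.099,"z":0.02,"fingers":0},{"x":0.51,"y":-0.099,"z":0.02,"fingers":0},{"x":0.51,"y":-0.099,"z":0.02,"fingers":0},{"x":0.51,"y":-0.099,"z":0.02,"fingers":0},{"x":0.51,"y":-0.099,"z":0.02,"fingers":0},{"x":0.51,"y":-0.099,"z":0.02,"fingers":0}]}}

```text
invalid input
```

```bash
python3 - <<'E'
from h import *
s=sensors.get_state(); c=cams.capture('wrist'); print(s['tcp_pos'],s['eef_rot'],s['time_s'])
cv2.imwrite('pics/w1.png',c['pixels'][:,:,::-1])
for n,f in(('blue',blue),('red',red)):
    for p in polys(f(c)):
        print(n,[(tuple(map(int,q)),onz(c,q,.15,s)[:2].round(3).tolist()) for q in p])
E
```

```text
[0.50033048 0.29985784 0.35044822] [ 1.79987371e+02  1.33967449e-03 -1.06208158e+02] 1.5
blue [((126, 213), [0.751, 0.276]), ((144, 243), [0.748, 0.321]), ((115, 265), [0.801, 0.34]), ((103, 254), [0.809, 0.32])]
blue [((105, 247), [0.801, 0.311]), ((123, 210), [0.753, 0.271]), ((133, 205), [0.737, 0.268]), ((188, 235), [0.687, 0.326])]
blue [((99, 37), [0.684, 0.085]), ((19, 71), [0.787, 0.09]), ((15, 69), [0.79, 0.087]), ((97, 35), [0.685, 0.082])]
```

View pics/w1.png

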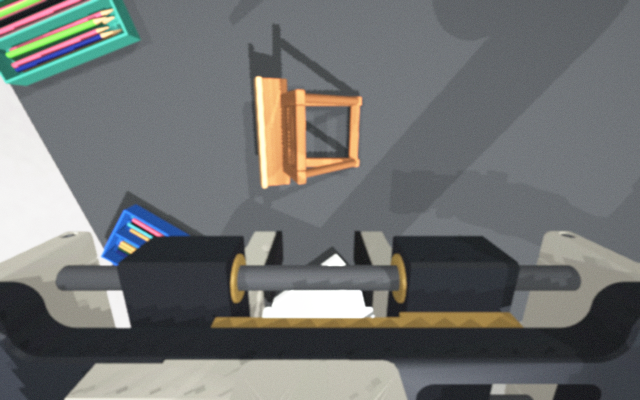

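The wrist view from above shows the easel with its lip's outer edge from (256,77) to (264,188) and its rest top at x≈290–303. The move was refused, so I'll send it in shorter parts.

```bash
python3 - <<'E'
from h import *
s=sensors.get_state(); c=cams.capture('wrist')
cv2.imwrite('pics/w2.png',cv2.resize(c['pixels'][60:200,230:380],None,fx=4,fy=4,interpolation=cv2.INTER_CUBIC)[:,:,::-1])
s20,c20=np.sin(np.radians(20)),np.cos(np.radians(20))
for a,b,lx,lz in(((264,188),(256,77),.031,.012),((296,184),(290,92),0,.088)):
    z=.048+lx*s20+lz*c20
    A,B=onz(c,a,z,s),onz(c,b,z,s); 
    if np.hypot(*(B-A)[:2])and (B-A)[1]<0:A,B=B,A
    y=(B-A)[:2]; L=np.hypot(*y); y/=L; xh=np.array([y[1],-y[0]])
    print(L,np.degrees(np.arctan2(xh[1],xh[0])),(A+B)[:2]/2-(lx*c20-lz*s20)*xh)
E
```

```text
0.1591023219485677 -15.246332499170338 [0.54472815 0.24027082]
0.11400259736449421 -13.707843962867866 [0.54697891 0.24219058]
```

Call:
{"name": "drive_tool", "arguments": {"rows": [{"x":0.255,"y":-0.05,"z":0.01,"fingers":0},{"x":0.255,"y":-0.05,"z":0.01,"fingers":0},{"x":0.255,"y":-0.05,"z":0.01,"fingers":0},{"x":0.255,"y":-0.05,"z":0.01,"fingers":0},{"x":0.255,"y":-0.05,"z":0.01,"fingers":0}]}}

```text
invalid input
```

Call:
{"name": "drive_tool", "arguments": {"rows": [{"x":0.255,"y":-0.05,"z":0.01,"fingers":0},{"x":0.255,"y":-0.05,"z":0.01,"fingers":0},{"x":0.255,"y":-0.05,"z":0.01,"fingers":0},{"x":0.255,"y":-0.05,"z":0.01,"fingers":0},{"x":0.255,"y":-0.05,"z":0.01,"fingers":0},{"x":0.255,"y":-0.05,"z":0.01,"fingers":0}]}}

```text
invalid input
```

```bash
python3 - <<'E'
from h import *
s=sensors.get_state(); c=cams.capture('wrist'); print(s['tcp_pos'],s['eef_rot'],s['time_s'])
cv2.imwrite('pics/w3.png',c['pixels'][:,:,::-1])
for n,f in(('blue',blue),('red',red)):
    for p in polys(f(c)):
        print(n,[(tuple(map(int,q)),onz(c,q,.15,s)[:2].round(3).tolist()) for q in p])
E
```

```text
[0.49963363 0.30078842 0.35032104] [ 1.79983292e+02 -1.50740881e-02 -1.05988046e+02] 1.6
blue [((188, 234), [0.685, 0.327]), ((117, 265), [0.797, 0.342]), ((101, 255), [0.811, 0.323]), ((121, 210), [0.755, 0.272]), ((132, 204), [0.737, 0.268])]
blue [((99, 36), [0.684, 0.085]), ((21, 68), [0.783, 0.09]), ((14, 67), [0.79, 0.087]), ((92, 35), [0.69, 0.082])]
```

View pics/w3.png

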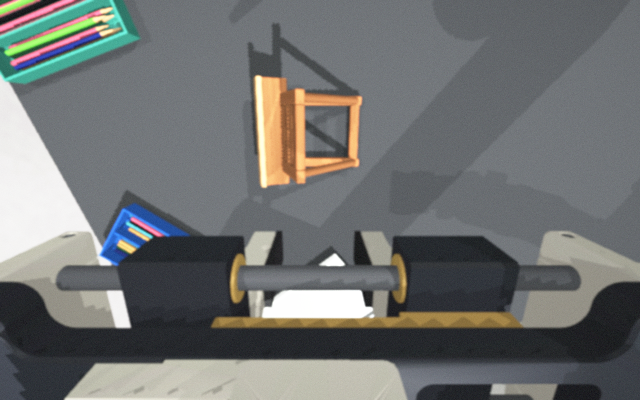

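The arm has not moved and the view is unchanged. The rows probably need every field, so I'll add spin.

Call:
{"name": "drive_tool", "arguments": {"rows": [{"x":0.51,"y":-0.099,"z":0.02,"spin":0,"fingers":0},{"x":0.51,"y":-0.099,"z":0.02,"spin":0,"fingers":0},{"x":0.51,"y":-0.099,"z":0.02,"spin":0,"fingers":0},{"x":0.51,"y":-0.099,"z":0.02,"spin":0,"fingers":0},{"x":0.51,"y":-0.099,"z":0.02,"spin":0,"fingers":0},{"x":0.51,"y":-0.099,"z":0.02,"spin":0,"fingers":0},{"x":0.51,"y":-0.099,"z":0.02,"spin":0,"fingers":0},{"x":0.51,"y":-0.099,"z":0.02,"spin":0,"fingers":0},{"x":0.51,"y":-0.099,"z":0.02,"spin":0,"fingers":0},{"x":0.51,"y":-0.099,"z":0.02,"spin":0,"fingers":0}], "newtons": 20}}

```text
time_s: 2.9
tcp_pos: [0.4529, -0.2174, 0.3301]
eef_rot: [180.0, -0.0, -106.2]
contact_force: [-0.3, -0.0, 0.6]
gripper_width: 0.0438
gripper_force: 0.0
```

```bash
python3 - <<'E'
from h import *
s=sensors.get_state(); c=cams.capture('wrist'); print(s['tcp_pos'],s['eef_rot'],s['time_s'])
cv2.imwrite('pics/w4.png',c['pixels'][:,:,::-1])
for n,f in(('blue',blue),('red',red)):
    for p in polys(f(c)):
        print(n,[(tuple(map(int,q)),onz(c,q,.15,s)[:2].round(3).tolist()) for q in p])
E
```

```text
[ 0.4529002  -0.21739807  0.33014917] [ 1.79952689e+02 -1.14580700e-02 -1.06153495e+02] 2.9
blue [((386, 235), [0.39, -0.128]), ((440, 202), [0.319, -0.153]), ((516, 256), [0.238, -0.054]), ((520, 264), [0.234, -0.041]), ((391, 245), [0.387, -0.113])]
blue [((369, 126), [0.381, -0.262]), ((383, 126), [0.366, -0.258]), ((436, 148), [0.314, -0.218]), ((411, 143), [0.34, -0.231])]
red [((266, 226), [0.53, -0.181]), ((248, 131), [0.511, -0.295]), ((271, 126), [0.485, -0.293]), ((278, 199), [0.505, -0.21])]
```

View pics/w4.png

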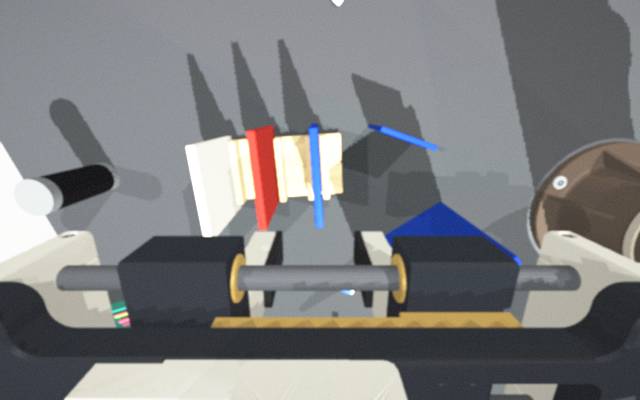

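The wrist view shows the target edge-on, from (314,126) to (320,226), between the red panel at x≈262 and the small decoy at (405,138). The large decoy is at lower right, around (450,235).

```bash
python3 - <<'E'
from h import *
s=sensors.get_state(); c=cams.capture('wrist'); h=hsv(c)
m=((h[...,0]>100)&(h[...,0]<128)&(h[...,1]>120)); m[:,:300]=0; m[:,335:]=0; m[240:]=0;m[:110]=0
ys,xs=np.nonzero(m); print(ys.min(),ys.max(),len(xs))
rows=[(np.mean(xs[ys==v]),v,xs[ys==v].min(),xs[ys==v].max()) for v in range(ys.min()+4,ys.max()-3,12)]
P=[onz(c,(u,v),.15,s) for u,v,*_ in rows]
for q,p in zip(rows,P): print(np.round(q,1),p.round(4))
d=P[-1]-P[0]; print('yaw',np.degrees(np.arctan2(-d[0],d[1])))
for v in (ys.min(),ys.max()): print(onz(c,(np.mean(xs[ys==v]),v),.15,s))
E
```

```text
123 226 868
[313. 127. 308. 318.] [ 0.4411 -0.2777  0.15  ]
[313.5 139.  310.  317. ] [ 0.4443 -0.2651  0.15  ]
[314.5 151.  311.  318. ] [ 0.4469 -0.2519  0.15  ]
[315.5 163.  312.  319. ] [ 0.4497 -0.2384  0.15  ]
[315.5 175.  312.  319. ] [ 0.4536 -0.2249  0.15  ]
[316.5 187.  313.  320. ] [ 0.4565 -0.2107  0.15  ]
[318. 199. 314. 322.] [ 0.4589 -0.196   0.15  ]
[318. 211. 314. 322.] [ 0.4632 -0.1814  0.15  ]
yaw -12.883001345523335
[ 0.43831475 -0.28139634  0.15      ]
[ 0.46740844 -0.16219254  0.15      ]
```

Call:
{"name": "drive_tool", "arguments": {"rows": [{"x":0.004,"y":0,"z":0.05,"spin":-0.04,"fingers":0},{"x":0.004,"y":0,"z":0.1,"spin":-0.04,"fingers":0},{"x":0.004,"y":0,"z":0.14,"spin":-0.04,"fingers":0},{"x":0.004,"y":0,"z":0.17,"spin":-0.04,"fingers":0},{"x":0.004,"y":0,"z":0.19,"spin":-0.04,"fingers":0},{"x":0.004,"y":0,"z":0.2,"spin":-0.04,"fingers":0},{"x":0.004,"y":0,"z":0.2,"spin":-0.04,"fingers":-1},{"x":0.004,"y":0,"z":0.2,"spin":-0.04,"fingers":-1},{"x":0.004,"y":0,"z":0.2,"spin":-0.04,"fingers":-1},{"x":0.004,"y":0,"z":0.2,"spin":-0.04,"fingers":-1}], "newtons": 25}}

```text
time_s: 4.25
tcp_pos: [0.4524, -0.2208, 0.1312]
eef_rot: [-179.9, 0.0, -103.9]
contact_force: [1.6, -0.1, -0.4]
gripper_width: 0.0098
gripper_force: 24.8
```

Gripped at 9.8 mm. Lifting straight up.

Call:
{"name": "drive_tool", "arguments": {"rows": [{"x":0,"y":0,"z":-0.01,"spin":0,"fingers":-1},{"x":0,"y":0,"z":-0.03,"spin":0,"fingers":-1},{"x":0,"y":0,"z":-0.06,"spin":0,"fingers":-1},{"x":0,"y":0,"z":-0.1,"spin":0,"fingers":-1},{"x":0,"y":0,"z":-0.15,"spin":0,"fingers":-1},{"x":0,"y":0,"z":-0.2,"spin":0,"fingers":-1},{"x":0,"y":0,"z":-0.24,"spin":0,"fingers":-1},{"x":0,"y":0,"z":-0.24,"spin":0,"fingers":-1}], "newtons": 25}}

```text
time_s: 5.25
tcp_pos: [0.4526, -0.2211, 0.3745]
eef_rot: [-179.7, 0.0, -103.9]
contact_force: [0.1, 0.3, -2.1]
gripper_width: 0.01
gripper_force: 25.0
```

Call:
{"name": "drive_tool", "arguments": {"rows": [{"x":-0.05,"y":0.001,"z":0,"spin":0.037,"fingers":-1},{"x":-0.1,"y":0.002,"z":0,"spin":0.037,"fingers":-1},{"x":-0.155,"y":0.004,"z":0,"spin":0.037,"fingers":-1},{"x":-0.21,"y":0.005,"z":0,"spin":0.037,"fingers":-1},{"x":-0.265,"y":0.006,"z":0,"spin":0.037,"fingers":-1},{"x":-0.32,"y":0.008,"z":0,"spin":0.037,"fingers":-1},{"x":-0.375,"y":0.009,"z":0,"spin":0.037,"fingers":-1},{"x":-0.425,"y":0.01,"z":0,"spin":0.037,"fingers":-1},{"x":-0.468,"y":0.011,"z":0,"spin":0.037,"fingers":-1},{"x":-0.468,"y":0.011,"z":0,"spin":0.037,"fingers":-1}], "newtons": 25}}

```text
time_s: 6.5
tcp_pos: [0.553, 0.2387, 0.368]
eef_rot: [179.8, -0.2, -105.9]
contact_force: [-0.5, -1.4, -2.4]
gripper_width: 0.0099
gripper_force: 25.0
```

Call:
{"name": "drive_tool", "arguments": {"rows": [{"x":0,"y":0,"z":0.04,"spin":0,"fingers":-1},{"x":0,"y":0,"z":0.08,"spin":0,"fingers":-1},{"x":0,"y":0,"z":0.1,"spin":0,"fingers":-1},{"x":0,"y":0,"z":0.11,"spin":0,"fingers":-1},{"x":0,"y":0,"z":0.11,"spin":0,"fingers":-1},{"x":0,"y":0,"z":0.11,"spin":0,"fingers":-1}], "newtons": 25}}

```text
time_s: 7.25
tcp_pos: [0.5539, 0.2364, 0.2617]
eef_rot: [-179.9, 0.1, -106.0]
contact_force: [-0.6, 0.4, -1.8]
gripper_width: 0.0102
gripper_force: 25.0
```

```bash
python3 - <<'E'
from h import *
s=sensors.get_state(); print(s['tcp_pos'],s['eef_rot'])
a=cams.capture('scene')['pixels'][50:230,320:520]; b=cams.capture('side')['pixels'][180:400,140:340]
a=cv2.resize(a,(400,360)); b=cv2.resize(b,(400,440)); 
im=np.zeros((440,800,3),np.uint8); im[:360,:400]=a; im[:,400:]=b
cv2.imwrite('pics/p1.png',im[:,:,::-1])
E
```

```text
[0.55389379 0.2364125  0.26167817] [-1.79940399e+02  6.27717953e-02 -1.05988330e+02]
```

View pics/p1.png

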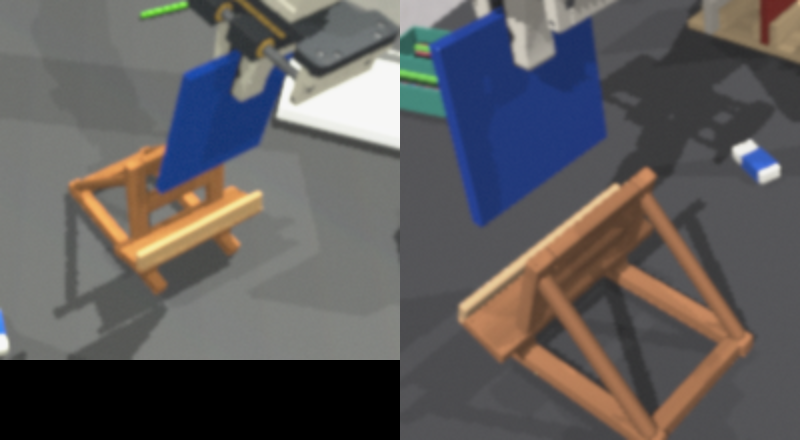

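p1 shows the panel held above the ledge. Its bottom corners are at scene (399,145) and (451,123.5), and at side (180,292.5) and (243,247.5). I'll check them against the easel.

```bash
python3 - <<'E'
from h import *
a,b=cams.capture('scene'),cams.capture('side')
def tri(p,q):
    (e,d),(f,g)=ray(a,p),ray(b,q); M=np.c_[d,-g]; t,*_=np.linalg.lstsq(M,f-e,rcond=None); P,Q=e+t[0]*d,f+t[1]*g; return (P+Q)/2,np.linalg.norm(P-Q)
z=.142
for c,p,q in((a,(399,145),(451,123.5)),(b,(180,292.5),(243,247.5))):
    A,B=onz(c,p,z),onz(c,q,z); d=B-A; print(A,B,(A+B)/2,np.hypot(*d[:2]))
print('same scene-cam est of O: (.541..543,.236..239)')
E
```

```text
[0.53618188 0.17925201 0.142     ] [0.5775068  0.29213425 0.142     ] [0.55684434 0.23569313 0.142     ] 0.12020877243306545
[0.56598808 0.29384512 0.142     ] [0.53222889 0.18017801 0.142     ] [0.54910849 0.23701157 0.142     ] 0.1185744285792155
same scene-cam est of O: (.541..543,.236..239)
```

Call:
{"name": "drive_tool", "arguments": {"rows": [{"x":0,"y":0,"z":0.03,"spin":0,"fingers":-1},{"x":0,"y":0,"z":0.055,"spin":0,"fingers":-1},{"x":0,"y":0,"z":0.07,"spin":0,"fingers":-1},{"x":0,"y":0,"z":0.078,"spin":0,"fingers":-1},{"x":0,"y":0,"z":0.082,"spin":0,"fingers":-1},{"x":0,"y":0,"z":0.083,"spin":0,"fingers":-1},{"x":0,"y":0,"z":0.083,"spin":0,"fingers":-1}], "newtons": 25}}

```text
time_s: 8.32
tcp_pos: [0.5537, 0.2365, 0.1781]
eef_rot: [-180.0, 0.0, -106.0]
contact_force: [0.1, 0.4, -1.8]
gripper_width: 0.0103
gripper_force: 25.0
```

Call:
{"name": "drive_tool", "arguments": {"rows": [{"x":0,"y":0,"z":0.001,"spin":0,"fingers":-1},{"x":0,"y":0,"z":0.002,"spin":0,"fingers":-1},{"x":0,"y":0,"z":0.003,"spin":0,"fingers":-1},{"x":0,"y":0,"z":0.003,"spin":0,"fingers":-1}], "newtons": 10}}

```text
time_s: 8.82
tcp_pos: [0.5536, 0.2365, 0.1751]
eef_rot: [-180.0, 0.0, -106.0]
contact_force: [-1.4, 0.2, 3.8]
gripper_width: 0.0099
gripper_force: 10.0
```

It is touching the ledge. I'll open gradually so the rear finger lets the panel lean back.

Call:
{"name": "drive_tool", "arguments": {"rows": [{"x":0,"y":0,"z":0,"spin":0,"fingers":-0.7},{"x":0,"y":0,"z":0,"spin":0,"fingers":-0.6},{"x":0,"y":0,"z":0,"spin":0,"fingers":-0.45},{"x":0,"y":0,"z":0,"spin":0,"fingers":-0.3},{"x":0,"y":0,"z":0,"spin":0,"fingers":-0.1},{"x":0,"y":0,"z":0,"spin":0,"fingers":0.1},{"x":0,"y":0,"z":0,"spin":0,"fingers":0.3},{"x":0,"y":0,"z":0,"spin":0,"fingers":0.5},{"x":0,"y":0,"z":0,"spin":0,"fingers":0.5}]}}

```text
time_s: 9.95
tcp_pos: [0.5534, 0.2363, 0.1745]
eef_rot: [180.0, -0.0, -106.0]
contact_force: [0.2, -0.3, -1.0]
gripper_width: 0.0648
gripper_force: 0.1
```

```bash
python3 - <<'E'
from h import *
s=sensors.get_state(); print(s['tcp_pos'],s['contact_force'],s['gripper_width'])
a=cams.capture('scene')['pixels'][50:230,320:520]; b=cams.capture('side')['pixels'][180:400,140:340]
a=cv2.resize(a,(400,360)); b=cv2.resize(b,(400,440)); 
im=np.zeros((440,800,3),np.uint8); im[:360,:400]=a; im[:,400:]=b
cv2.imwrite('pics/p2.png',im[:,:,::-1])
E
```

```text
[0.55344848 0.23634992 0.17454326] [ 0.21933298 -0.27237365 -1.00645967] 0.06477073070932989
```

View pics/p2.png

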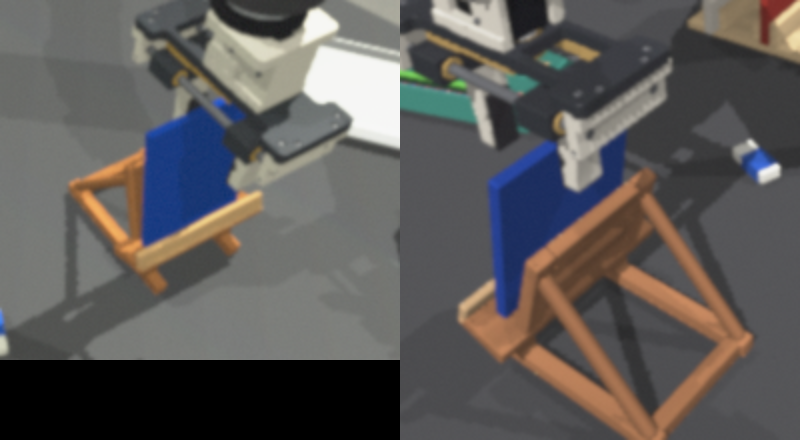

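p2 shows the panel on the ledge, behind the lip, leaning on the rear finger. I'll draw the finger back so the panel settles on the rest.

Call:
{"name": "drive_tool", "arguments": {"rows": [{"x":0,"y":0.004,"z":0,"spin":0,"fingers":0.5},{"x":0,"y":0.008,"z":0,"spin":0,"fingers":0.5},{"x":0,"y":0.012,"z":0,"spin":0,"fingers":0.5},{"x":0,"y":0.016,"z":0,"spin":0,"fingers":0.5},{"x":0,"y":0.02,"z":0,"spin":0,"fingers":0.5},{"x":0,"y":0.025,"z":0,"spin":0,"fingers":0.5},{"x":0,"y":0.03,"z":0,"spin":0,"fingers":0.5},{"x":0,"y":0.035,"z":0,"spin":0,"fingers":0.5},{"x":0,"y":0.035,"z":0,"spin":0,"fingers":0.6},{"x":0,"y":0.035,"z":0,"spin":0,"fingers":0.6}]}}

```text
time_s: 11.3
tcp_pos: [0.5199, 0.2461, 0.1746]
eef_rot: [-180.0, 0.0, -106.0]
contact_force: [-0.2, 0.2, 0.0]
gripper_width: 0.0701
gripper_force: 0.0
```

Call:
{"name": "drive_tool", "arguments": {"rows": [{"x":0,"y":0,"z":-0.01,"spin":0,"fingers":0.6},{"x":0,"y":0,"z":-0.03,"spin":0,"fingers":0.6},{"x":0,"y":0,"z":-0.06,"spin":0,"fingers":0.6},{"x":0,"y":0,"z":-0.1,"spin":0,"fingers":0.6},{"x":0,"y":0,"z":-0.14,"spin":0,"fingers":0.6},{"x":0,"y":0,"z":-0.14,"spin":0,"fingers":0.6}]}}

```text
time_s: 12.05
tcp_pos: [0.5213, 0.2467, 0.3191]
eef_rot: [-179.7, 0.3, -106.0]
contact_force: [-1.1, -0.3, 0.3]
gripper_width: 0.0697
gripper_force: 0.0
```

```bash
python3 - <<'E'
from h import *
s=sensors.get_state(); print(s['time_s'],s['tcp_pos'],s['contact_force'],s['gripper_width'])
a=cams.capture('scene')['pixels'][50:390,140:520]; b=cams.capture('side')['pixels'][180:400,140:340]
a=cv2.resize(a,(400,358)); b=cv2.resize(b,(400,440)); 
im=np.zeros((440,800,3),np.uint8); im[:358,:400]=a; im[:,400:]=b
cv2.imwrite('pics/p3.png',im[:,:,::-1])
E
```

```text
12.05 [0.52133    0.24665023 0.31910174] [-1.12059509 -0.27595131  0.26796738] 0.06973179067735627
```

View pics/p3.png

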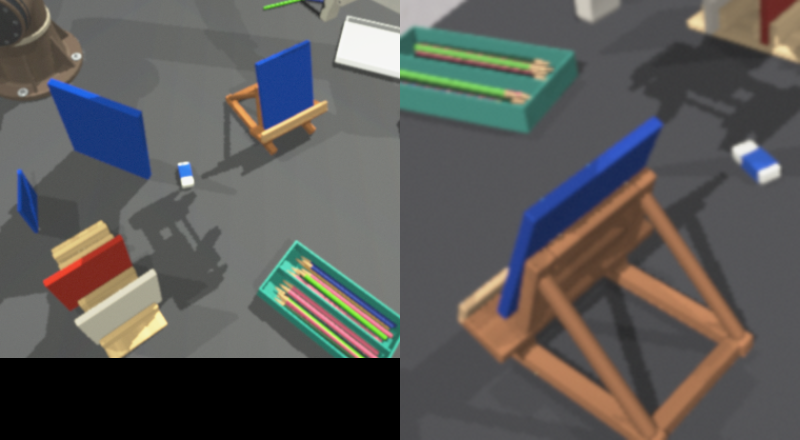

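p3 shows the panel let go and leaning on the rest behind the lip, with red and white still in the rack. I'll compare its corners with the predicted flat pose.

```bash
python3 - <<'E'
from h import *
a,b=cams.capture('scene'),cams.capture('side')
m=blue(a); m[:,:370]=0; m[190:]=0; m[:,480:]=0; print('scene',[p.tolist() for p in polys(m)])
m=blue(b); m[:230]=0;m[:,:180]=0; m[:,280:]=0; print('side',[p.tolist() for p in polys(m,eps=1.5)])
th=np.radians(-16.5); xh=np.array([np.cos(th),np.sin(th),0]); yh=np.array([-xh[1],xh[0],0]); up=np.array([0,0,1.])
s,c=np.sin(np.radians(20)),np.cos(np.radians(20)); X=c*xh+s*up; Z=c*up-s*xh
for O in ((.542,.2375,.048),(.546,.241,.048)):
  for k in (0,.006,.012):   # bottom back edge k out; leaning on rest top
    al=np.arctan2(k,.088); z=np.cos(al)*Z-np.sin(al)*X; x=np.cos(al)*X+np.sin(al)*Z
    w=lambda x_,y_,z_:np.array(O)+k*X+x_*x+y_*yh+z_*z
    print(O[0],k,'scene TL/TR front',*[proj(a,w(.01,y,.14)).round(1) for y in(-.06,.06)],'TL/TR back',*[proj(a,w(0,y,.14)).round(1) for y in(-.06,.06)],'side back T+ T- front T+ T- B+',*[proj(b,w(*q)).round(1) for q in((0,.06,.14),(0,-.06,.14),(.01,.06,.14),(.01,-.06,.14),(0,.06,0))])
E
```

```text
scene [[[433, 89], [436, 149], [392, 171], [383, 110]]]
side [[[268, 239], [270, 243], [261, 262], [192, 337], [190, 332], [202, 286], [265, 239]]]
0.542 0 scene TL/TR front [385.5 113.2] [436.4  90.2] TL/TR back [382.3 111.3] [432.9  88.6] side back T+ T- front T+ T- B+ [204.2 287.4] [269.5 239.1] [198.6 282.3] [264.3 234.9] [195.7 342.8]
0.542 0.006 scene TL/TR front [384.4 112.4] [435.1  89.5] TL/TR back [381.2 110.9] [431.6  88.2] side back T+ T- front T+ T- B+ [206.2 289.4] [271.4 240.7] [200.6 283.9] [266.2 236.2] [192.8 340. ]
0.542 0.012 scene TL/TR front [383.3 111.9] [433.9  89.1] TL/TR back [380.2 110.7] [430.5  88.2] side back T+ T- front T+ T- B+ [208.  291.6] [273.  242.6] [202.5 285.9] [268.  237.8] [190.  337.2]
0.546 0 scene TL/TR front [388.4 113.3] [439.1  90.2] TL/TR back [385.2 111.4] [435.6  88.7] side back T+ T- front T+ T- B+ [199.8 288.6] [265.9 240. ] [194.2 283.4] [260.7 235.7] [191.9 343.9]
0.546 0.006 scene TL/TR front [387.2 112.4] [437.9  89.5] TL/TR back [384.1 110.9] [434.4  88.3] side back T+ T- front T+ T- B+ [201.8 290.6] [267.7 241.6] [196.2 285.1] [262.6 237.1] [189.  341.1]
0.546 0.012 scene TL/TR front [386.1 111.9] [436.7  89.1] TL/TR back [383.  110.8] [433.2  88.2] side back T+ T- front T+ T- B+ [203.6 292.8] [269.3 243.5] [198.1 287. ] [264.3 238.7] [186.2 338.3]
```

The panel is flat to within about 6° and centred to a few mm, which is inside tolerance. I'll check that it is still and then hand in.

```bash
python3 - <<'E'
from h import *
f=lambda:np.argwhere(blue(cams.capture('side'))[230:,180:280]).mean(0)
a=f(); [f() for _ in range(8)]; b=f(); print(a,b)
if np.abs(a-b).max()<.15: print(r.close_job())
E
```

```text
[49.42448234 48.16138855] [49.40073082 48.17844093]
the job is handed in; nothing more can be done
None
```

The blue panel is set down on the easel's ledge and let go, at rest and about centred, and the red and white panels are still in their slots. Its bottom edge is an estimated 6–10 mm out from the rest, so it leans about 4–6° off flat (12.5° allowed). The job is handed in; no verdict came back.

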